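Paint pot through the spring flap

ROBOT

A 6-joint arm with a two-finger parallel gripper is mounted at the origin on the work surface. World frame = base frame: x ahead of the robot, y to its left, z up, the work surface at z = 0. Lengths are in m, angles in rad, forces in N, time in s.
With the tool pointing down it reaches from about 0.25 to 0.725 m from the base axis. Payload 4 kg.
Tool frame: the origin (TCP) lies at the very end of the fingers, on their centre line; the grasp point (between the pads) lies 19 mm behind it; z points along the fingers, y is the line along which they close (so a half turn about z gives the same grasp; the last joint's range is limited). The gripper opens to 85 mm and grips with 20 to 120 N. Pads are 22 mm wide; open, the fingers measure 114 mm over their backs; the gripper's body (76 mm by 85 mm) begins 54 mm behind the grasp point. The pads swing forward as they close: fully open they stand 13 mm farther back than shut.
Start: joints at [-1.245, 0.241, 0.005, 1.335, 0, 1.571], TCP at [0.16, -0.474, 0.231] pointing down, gripper open.
Joint ranges: [-2.72, 2.72], [-1.05, 1.87], [-1.09, 1.28], [-1.99, 2.15], [-1.42, 1.44], [-3.14, 3.14]. Speed limits (rad/s): [2.79, 2.79, 3.14, 3.14, 3.14, 3.14].

INTERFACE

Orientations are given as a 3x3 rotation matrix whose columns are the frame's x, y, z axes.
In Python, from cell import r gives the robot as it stands. The module is installed in compiled form; this text tells all that it offers.
- The arm moves only by the tool send_rows, never from a script. Its argument "steps" is a list of rows, each a list of 3 entries, a list of its own where there are three numbers: the gripper's target within -1 to 1 (shut at 1, half-way at 0, fully open at -1), then the shift along the tool's x, y, z in units of 25 mm (1.0 is 25 mm), then the turn, a rotation vector about the tool's x, y, z in units of 5 degrees (1.0 is 5 degrees). In form: [[gripper, [dx, dy, dz], [wx, wy, wz]], ...]. A call has 1 to 10 rows; each row shifts and turns the commanded pose from where the row before left it, along the tool's axes as they then stand; what a row does not reach is not made up. A row lasts 1/10 s, in which the tool goes at most 50 mm and 8.59 degrees, less where a joint would pass 70% of its speed; a pose out of reach is approached as far as the arm can. A call is refused whole if a number of a shift passes 1 or a number of a turn 1, either way. A call with a gripper value outside its range is refused whole. The fingers move at their own pace and stop on an object; "squeeze" is the grip in N (left out, the last holds). Time passes only in rows, so rows that do not move let the fingers close. It gives the time, the measured TCP pose, the force, the opening and the grip force at its end, in the units of the state.
- r.sense(): the state, without advancing time (a new reading comes with each control period).
- r.grab_frame(name): name is "scene" or "top"; returns the picture (384x512x3 uint8, blue, green, red); there is no depth.
- r.camera_model(name): a dict with "fx", "fy", "cx", "cy" (pixels), "rvec" (rotation vector, rad) and "tvec" (3), from world to camera coordinates, as OpenCV has them. Camera axes: x right, y down, z forward; pixel columns grow to the right and rows downward; lengths in m; the calibration is good to about 2 mm. A picture is of the moment at which its call begins. camera_model takes no time and is no camera call.
- r.close_job(): hands the job in; it is judged then, once.
Trained networks look in the newest picture that a camera, given by its name, has taken for a name from the list of things; names that differ only in an ending like _2 or _b are one class to them, and where a whole thing is asked for, a point or a joint stands for the part that bears it (a point fixed in the world has none). Each returns a list of dicts, best first, with "score" (0 to 1); they miss things now and then, are a little off and sometimes report something else, mostly with a low value. They report only what shows in the picture. A call takes as long as a camera call. They do not tell look-alikes from the thing itself.
- r.look_for(camera, name): "position" ([column, row] in pixels, amid what is visible of it).
- r.spot_point(camera, name): "position" ([column, row] in pixels: a listed point, or the origin of a listed thing).
The state is a dict: "time_s": time; "joint_pos": joint angles; "joint_velocities": joint speeds; "joint_efforts": joint torques, N m; "tcp_pos": TCP position; "tcp_rot": TCP orientation; "wrist_force": force on the tool from outside, world axes, zero at the start; "moment": the same for the moment, N m; "finger_gap": finger opening in m; "grip_force": force on a finger pad.
Only numpy, scipy, OpenCV 4.12 (cv2) and the standard library are available. Lean on these libraries where they do the work, as an engineer would, in place of code of your own. Each camera call takes 0.05 s, during which the arm holds its last target. There are 200 camera calls.

TASK

Recycle the empty yellow paint pot without grasping it: with one finger push the bin's white spring flap well open by its orange bar, and while it is held open push the pot with the other finger along its lane, off the shelf edge and into the bin. Do not lift the pot or push it onto the closed flap. Finally come away so that the flap shuts by itself, and leave the blue and red pots, the black bottle and the mixing cup where they stand.

Things in the scene. Friction and masses are not known exactly. Their poses are not given: they have to be found in the camera images.
- bin: Dark green bench-top recycling bin, fixed, hollow, flat top 170 mm above the table, clear far wall, 6 mm floor. Frame: z = 0 on the table, +x is the pushing direction (away from the robot), +y left; x = 0 at the shelf's far edge, y = 0 on the lane's centre line. It spans x -176 to 180, y -134 to 125 mm (walls 6). The opening (x 0 to 112, y -120 to 37) is covered by the flap.
- lane_end (a point): Point in the bin's frame (0, 0, 170 mm): middle of the grey shelf's far edge, at shelf height; axes as the bin's. The shelf is the bin's top at x -170 to 0, y -36 to 119 mm. The lane on it: two aluminium rails 12 mm high, 4 mm thick, centred at y -31 and +31, x -165 to -3, 58 mm clear between them. Beyond it lies the flap.
- flap (a joint): White L-shaped spring flap, 5 mm thick, flush with the bin's top; hinge parallel to bin x at bin y -120, z 170 mm. 0 = shut, grows (rad, stop at 1.0) as its free edge (bin y 34) drops into the bin. Part beside the shelf: x -165 to 110, y -118 to -38, carries the bar; rest: x 2 to 110. Springs shut; 0.8 rad takes about 6 N on the bar. Well open: 0.55 rad or more. Shut, it bears the pot.
- press_bar (a point): Crest of the orange press bar on the flap, at bin x -40; moves with it. Level cylinder 36 mm in diameter parallel to bin x, bin x -160 to 80. Crest shut: 52 mm above the bin's top, bin y -75; pressed, it shifts to y -65. Pressed down to 20 mm above the bin's top the flap is at 0.6 rad, to 8 mm at 0.83. A finger can slide along the bar while pressing it down.
- spent_pot: The empty yellow sealed screw-top paint pot, upright round jar 50 mm diameter, 50 mm tall; origin at the centre of its underside, z up its axis. About 40 g. It stands in the lane on the shelf (underside 170 mm above the table), its centre 50 to 85 mm before the shelf edge; it falls into the bin once pushed more than half over the edge with the flap well open.
- blue_pot: Full blue sealed screw-top paint pot, upright round jar 50 mm diameter, 50 mm tall; origin at the centre of its underside, z up its axis. Bystander standing on the bin's top, to the left of the lane.
- red_pot: Full red sealed screw-top paint pot, upright round jar 50 mm diameter, 50 mm tall; origin at the centre of its underside, z up its axis. Bystander standing on the bin's top, to the left of the lane.
- black_bottle: Black paint bottle with red cap, 72 mm diameter, 170 mm tall, on the table left of the bin; origin under its centre. Bystander.
- mixing_cup: Pale open mixing cup, 80 mm across the rim, 100 mm tall, on the table right of the bin; origin under its centre. Bystander.
There are look-alikes about, which are no part of the job. What is meant by the spent_pot is not grey or turquoise, and is the smaller of those in its own colour.

How it is judged:
On the way, in this order (a step that is already met when the one before it is completed fails the run):
1. the flap is pushed well open (0.55 rad) while the pot still stands on the shelf (value of joint flap above 0.55 rad and x of spent_pot in the frame of bin below -0.02 m and z of spent_pot in the frame of bin above 0.165 m), for 0.2 s.
2. the pot goes over the edge and down while the flap is held open (value of joint flap above 0.45 rad and x of spent_pot in the frame of bin above 0 m and z of spent_pot in the frame of bin below 0.15 m), for 0.05 s.
At the end, for the whole second after the job is handed in: The yellow pot lies at rest inside the bin (its origin more than 60 mm below the bin's top and within its walls), the flap is shut to within 0.06 rad, and none of the blue and red pots, the black bottle and the mixing cup has moved more than 20 mm (z of spent_pot in the frame of bin between 0 and 0.11 m and x of spent_pot in the frame of bin between -0.17 and 0.174 m and y of spent_pot in the frame of bin between -0.128 and 0.119 m and value of joint flap below 0.06 rad and linear speed of spent_pot below 0.05 m/s and distance of each of blue_pot, red_pot, black_bottle, mixing_cup from where it was at the start of the episode below 0.02 m); the robot touches nothing.
It fails at once if the pot is lifted more than 15 mm off the shelf (z of spent_pot in the frame of bin above 0.185 m).
It fails at once if the pot is pushed onto the flap while the flap is shut or nearly so (under 0.3 rad) (x of spent_pot in the frame of bin above 0.015 m and z of spent_pot in the frame of bin above 0.15 m and value of joint flap below 0.3 rad).
It fails at once if the blue or red pot, the black bottle or the mixing cup is moved more than 20 mm (not (distance of each of blue_pot, red_pot, black_bottle, mixing_cup from where it was at the start of the episode below 0.02 m)).
It also fails if it takes over 40 s, if anything falls off the work surface, if the arm or the gripper's body presses on something with over 40 N, if the wrist force passes 120 N, or if a joint passes its speed limit or range.

## Working session

There is one attempt and no reset: what is moved stays moved. The work goes in short steps, Python scripts to look and compute and a tool call to move; the robot and the scene stay as the last step left them, time stands still between calls to the robot, and variables do not carry over. Pictures are saved under pics/ and viewed, at most 10 in all, crops included, and the job is handed in when it is done.

Besides the shell and the picture viewer there is one more tool, called after ">>>" as name(argument=value, ...) on one line, values as JSON. send_rows: Moves the arm, as the interface text tells. Its arguments: {"type":"object","properties":{"steps":{"type":"array"},"squeeze":{"type":"number"}},"required":["steps"]}

```bash
mkdir -p pics; cat > h.py <<'E'
import numpy as np, cv2
from cell import r
def save(n,f,img=None): cv2.imwrite('pics/'+f, r.grab_frame(n) if img is None else img)
def ray(n,px):
    c=r.camera_model(n);K=np.array([[c['fx'],0,c['cx']],[0,c['fy'],c['cy']],[0,0,1.]])
    R=cv2.Rodrigues(np.array(c['rvec'],float))[0];t=np.array(c['tvec'],float).ravel()
    return -R.T@t, R.T@np.linalg.solve(K,[px[0],px[1],1.])
def at_z(n,px,z):
    o,d=ray(n,px); return o+d*(z-o[2])/d[2]
def proj(n,P):
    c=r.camera_model(n);K=np.array([[c['fx'],0,c['cx']],[0,c['fy'],c['cy']],[0,0,1.]])
    return cv2.projectPoints(np.array(P,float).reshape(-1,1,3),np.array(c['rvec'],float),np.array(c['tvec'],float),K,None)[0].reshape(-1,2)
E
python3 - <<'E'
from h import *
np.set_printoptions(precision=3,suppress=True)
a=r.grab_frame('scene');b=r.grab_frame('top')
save(0,'s0.png',a);save(0,'t0.png',b)
for n in('scene','top'):
    for k,z in(('lane_end',.17),('press_bar',.222),('spent_pot',.17),('blue_pot',.17),('red_pot',.17),('bin',0)):
        for q in r.spot_point(n,k)[:4]: print(n,k,round(q['score'],2),np.round(q['position'],1),at_z(n,q['position'],z))
print(r.sense())
E
```

```text
scene lane_end 0.72 [249.9 189.5] [0.577 0.026 0.17 ]
scene press_bar 0.74 [263.1 153.7] [ 0.508 -0.025  0.222]
scene spent_pot 0.86 [234.3 145.7] [ 0.544 -0.126  0.17 ]
scene spent_pot 0.83 [306.5 287.8] [0.594 0.332 0.17 ]
scene spent_pot 0.69 [357.8 255. ] [0.443 0.322 0.17 ]
scene spent_pot 0.61 [297.3 206.1] [0.496 0.132 0.17 ]
scene blue_pot 0.75 [295.7 203.9] [0.496 0.125 0.17 ]
scene red_pot 0.86 [251.8 216.1] [0.612 0.1   0.17 ]
top lane_end 0.9 [252.7 187.8] [0.574 0.029 0.17 ]
top press_bar 0.88 [274.  203.7] [ 0.509 -0.04   0.222]
top spent_pot 0.7 [188.1 207.7] [0.508 0.245 0.17 ]
top spent_pot 0.63 [326.3 217.7] [ 0.469 -0.215  0.17 ]
top spent_pot 0.48 [251.6 204. ] [0.518 0.033 0.17 ]
top spent_pot 0.44 [186.  253.4] [0.357 0.249 0.17 ]
top blue_pot 0.57 [225.3 213.4] [0.487 0.121 0.17 ]
top red_pot 0.78 [231.4 176.8] [0.613 0.101 0.17 ]
top bin 0.63 [256.8 198. ] [0.572 0.017 0.   ]
{'time_s': 0.7, 'joint_pos': array([-1.245,  0.241,  0.005,  1.335,  0.   ,  1.571]), 'joint_velocities': array([-0.   ,  0.002, -0.001, -0.001, -0.001, -0.001]), 'joint_efforts': array([  0.   , -37.207,  25.264,   0.001,  -0.   ,   0.   ]), 'tcp_pos': array([ 0.16 , -0.474,  0.231]), 'tcp_rot': array([[ 0.947,  0.32 ,  0.   ],
       [ 0.32 , -0.947, -0.   ],
       [ 0.   ,  0.   , -1.   ]]), 'wrist_force': array([ 0.242,  0.334, -0.101]), 'moment': array([ 0.036, -0.031, -0.002]), 'grip_force': 0.0, 'finger_gap': 0.0850964071845097}
```

```bash
python3 - <<'E'
import cv2,numpy as np
a=cv2.imread('pics/s0.png');b=cv2.imread('pics/t0.png')
cv2.imwrite('pics/both.png',cv2.resize(a,(800,600)))
cv2.imwrite('pics/tc.png',cv2.resize(b[120:280,160:360],(750,600),interpolation=cv2.INTER_CUBIC))
E
```

```text
(no output)
```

View pics/both.png

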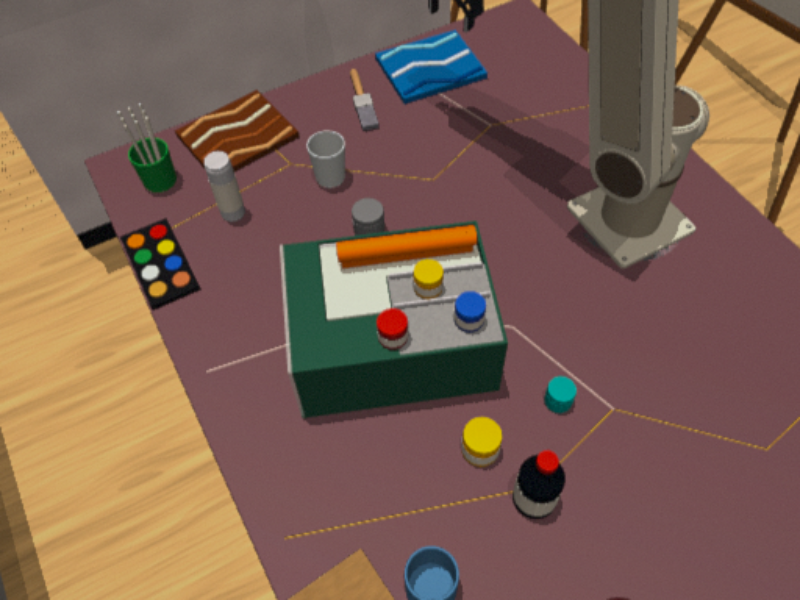

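View pics/tc.png

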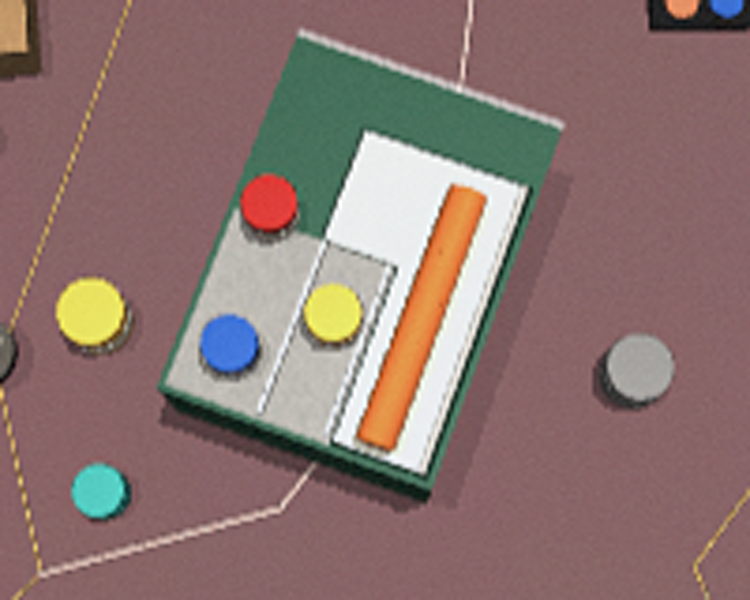

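The top picture shows two yellow pots. One is small and stands in the lane at (248.5, 203), and the other is larger and stands on the table left of the bin at (184, 203). The grey pot is at (330, 218) and the turquoise one at (186, 251). The spent pot is the smaller yellow one in the lane, which the enlarged crop confirms. Next I fit the bin's pose from its corners.

```bash
python3 - <<'E'
from h import *
from scipy.optimize import least_squares
np.set_printoptions(precision=4,suppress=True)
c=[((110,34),(365,132)),((110,-118),(527,187)),((-165,-118),(423,472)),((-165,-38),(333,442)),((-165,31),(262,410)),((0,0),None),((180,125),(300,33)),((180,-134),(563,125)),((-176,125),(163,390))]
P=[];Q=[]
for b,p in c:
    px=(252.7,187.8) if p is None else (160+p[0]/3.75,120+p[1]/3.75)
    P.append(np.array(b)/1e3);Q.append(at_z('top',px,.17)[:2])
P=np.array(P);Q=np.array(Q)
def f(v):
    R=np.array([[np.cos(v[2]),-np.sin(v[2])],[np.sin(v[2]),np.cos(v[2])]])
    return P@R.T+v[:2]-Q
s=least_squares(lambda v:f(v).ravel(),[.57,.03,-.3],loss='soft_l1',f_scale=.003)
v=s.x;print(v,np.degrees(v[2]));print(f(v)*1e3)
R=np.array([[np.cos(v[2]),-np.sin(v[2])],[np.sin(v[2]),np.cos(v[2])]])
for n,px in(('top',(160+332/3.75,120+312/3.75)),('scene',(428/1.5625,270/1.5625))):
    print('pot bin mm',n,R.T@(at_z(n,px,.22)[:2]-v[:2])*1e3)
for n,px in(('top',(160+229/3.75,120+344/3.75)),('top',(160+269/3.75,120+202/3.75))):
    print('blue,red',n,R.T@(at_z(n,px,.22)[:2]-v[:2])*1e3)
for k in((-40,-75,222),(-160,-75,222),(80,-75,222)):
    w=np.r_[R@np.array(k[:2])/1e3+v[:2],k[2]/1e3];print(k,w,proj('top',w),proj('scene',w), 'reach',np.hypot(*w[:2]))
E
```

```text
[ 0.573   0.0188 -0.3609] -20.675739847212043
[[  0.3615  -0.8697]
 [  0.0356   3.1503]
 [ -0.7497   1.8275]
 [  0.2491  -1.9389]
 [ -4.3816   0.2313]
 [ -0.6572 -10.531 ]
 [  2.4812   0.5336]
 [  1.8302  -1.9956]
 [ -0.2736   4.6531]]
pot bin mm top [-65.5818   0.3695]
pot bin mm scene [-64.0224   0.7834]
blue,red top [-122.0034   73.6656]
blue,red top [ 7.1356 85.9601]
(-40, -75, 222) [ 0.5091 -0.0373  0.222 ] [[273.1795 203.625 ]] [[260.2534 150.6274]] reach 0.5104234069097803
(-160, -75, 222) [0.3968 0.0051 0.222 ] [[260.4283 238.5297]] [[304.7416 144.895 ]] reach 0.396820713138485
(80, -75, 222) [ 0.6213 -0.0797  0.222 ] [[285.5424 169.7833]] [[215.1689 156.4366]] reach 0.6264163393997945
```

>>> send_rows(steps=[[-0.32, [0, 0, -1], [0, 0, 1]], [-0.32, [0, 0, -1], [0, 0, 1]], [-0.32, [0, 0, -1], [0, 0, 1]], [-0.32, [0, 0, -0.6], [0, 0, 1]], [-0.32, [0, 0, 0], [0, 0, 1]], [-0.32, [0, 0, 0], [0, 0, 1]], [-0.32, [0, 0, 0], [0, 0, 1]], [-0.32, [0, 0, 0], [0, 0, 0.88]]])

```text
time_s: 1.5
tcp_pos: [0.16, -0.4737, 0.3214]
tcp_rot: [[0.934, -0.357, 0.0], [-0.357, -0.934, -0.0], [0.0, 0.0, -1.0]]
wrist_force: [0.4, -1.0, -0.6]
finger_gap: 0.0566
grip_force: 0.0
```

```bash
cat >> h.py <<'E'
V=(0.573,0.0188,-0.3609)
def rel(tx,ty,tz):
    s=r.sense();c,n=np.cos(V[2]),np.sin(V[2]);R=np.array([[c,-n,0],[n,c,0],[0,0,1]])
    b=R.T@(s['tcp_pos']-np.array([V[0],V[1],0]))
    T=R@np.array([tx,ty,tz])/1e3+np.array([V[0],V[1],0])
    d=s['tcp_rot'].T@(T-s['tcp_pos'])/.025
    print('t',round(s['time_s'],2),'bin mm',np.round(b*1e3,1),'units',np.round(d,2),'gap',round(s['finger_gap'],4),'F',np.round(s['wrist_force'],1),'yaw',np.degrees(np.arctan2(s['tcp_rot'][1,0],s['tcp_rot'][0,0])).round(1))
E
python3 -c "from h import *; rel(-112,-35,315)"
```

```text
t 1.5 bin mm [-212.5 -606.6  321.4] units [  3.92 -22.88   0.25] gap 0.0566 F [ 0.4 -1.  -0.6] yaw -20.9
```

>>> send_rows(steps=[[-0.32, [0.2, -1, 0], [0, 0, 0]], [-0.32, [0.2, -1, 0], [0, 0, 0]], [-0.32, [0.2, -1, 0], [0, 0, 0]], [-0.32, [0.2, -1, 0], [0, 0, 0]], [-0.32, [0.2, -1, 0], [0, 0, 0]], [-0.32, [0.2, -1, 0], [0, 0, 0]], [-0.32, [0.2, -1, 0], [0, 0, 0]], [-0.32, [0.2, -1, 0], [0, 0, 0]], [-0.32, [0.2, -1, 0], [0, 0, 0]], [-0.32, [0.2, -1, 0], [0, 0, 0]]])

```text
time_s: 2.5
tcp_pos: [0.2957, -0.2567, 0.3215]
tcp_rot: [[0.935, -0.354, 0.0], [-0.354, -0.935, -0.0], [0.0, 0.0, -1.0]]
wrist_force: [-0.1, -0.3, 0.0]
finger_gap: 0.0565
grip_force: 0.0
```

>>> send_rows(steps=[[-0.32, [0.2, -1, 0], [0, 0, 0]], [-0.32, [0.2, -1, 0], [0, 0, 0]], [-0.32, [0.2, -1, 0], [0, 0, 0]], [-0.32, [0.2, -1, 0], [0, 0, 0]], [-0.32, [0.2, -1, 0], [0, 0, 0]], [-0.32, [0.2, -1, 0], [0, 0, 0]], [-0.32, [0.2, -1, 0], [0, 0, 0]], [-0.32, [0.2, -1, 0], [0, 0, 0]], [-0.32, [0.2, -1, 0], [0, 0, 0]], [-0.32, [0.2, -1, 0], [0, 0, 0]]])

```text
time_s: 3.5
tcp_pos: [0.4073, -0.1027, 0.3238]
tcp_rot: [[0.96, -0.281, 0.015], [-0.281, -0.958, 0.052], [-0.0, -0.054, -0.999]]
wrist_force: [-0.4, -0.1, -0.3]
finger_gap: 0.0564
grip_force: 0.0
```

```bash
python3 -c "from h import *; rel(-112,-35,260)"
```

```text
t 3.5 bin mm [-112.1 -172.2  323.8] units [ 0.42 -5.32  2.84] gap 0.0564 F [-0.4 -0.1 -0.3] yaw -16.3
```

>>> send_rows(steps=[[-0.32, [0, 0, 0], [0, 0, 0]], [-0.32, [0, 0, 0], [0, 0, 0]], [-0.32, [0, 0, 0], [0, 0, 0]]])

```text
time_s: 3.8
tcp_pos: [0.4065, -0.1031, 0.3237]
tcp_rot: [[0.959, -0.282, 0.014], [-0.282, -0.958, 0.051], [-0.001, -0.053, -0.999]]
wrist_force: [0.3, 0.0, 0.2]
finger_gap: 0.0562
grip_force: 0.0
```

```bash
python3 -c "
from h import *; rel(-112,-35,260); s=r.sense(); print(s['joint_pos'],s['tcp_rot'])"
```

```text
t 3.8 bin mm [-112.7 -172.8  323.7] units [ 0.44 -5.35  2.84] gap 0.0562 F [0.3 0.  0.2] yaw -16.4
[-0.28678986  0.05668828  0.02342945  1.53826215  0.05312139  3.14055733] [[ 9.59448610e-01 -2.81519349e-01  1.43255514e-02]
 [-2.81882807e-01 -9.58085358e-01  5.11324826e-02]
 [-6.69682144e-04 -5.30971160e-02 -9.98589129e-01]]
```

Joint 6 is at its limit here. A half turn of the tool gives the same finger layout, so I'll rotate back the other way.

>>> send_rows(steps=[[-0.32, [0, 0, 0], [0, 0, -1]], [-0.32, [0, 0, 0], [0, 0, -1]], [-0.32, [0, 0, 0], [0, 0, -1]], [-0.32, [0, 0, 0], [0, 0, -1]], [-0.32, [0, 0, 0], [0, 0, -1]], [-0.32, [0, 0, 0], [0, 0, -1]], [-0.32, [0, 0, 0], [0, 0, -1]], [-0.32, [0, 0, 0], [0, 0, -1]], [-0.32, [0, 0, 0], [0, 0, -1]], [-0.32, [0, 0, 0], [0, 0, -1]]])

```text
time_s: 4.8
tcp_pos: [0.4065, -0.1031, 0.3239]
tcp_rot: [[0.83, 0.557, 0.015], [0.556, -0.83, 0.051], [0.041, -0.034, -0.999]]
wrist_force: [1.0, 1.4, -0.1]
finger_gap: 0.0564
grip_force: 0.0
```

>>> send_rows(steps=[[-0.32, [0, 0, 0], [0, 0, -1]], [-0.32, [0, 0, 0], [0, 0, -1]], [-0.32, [0, 0, 0], [0, 0, -1]], [-0.32, [0, 0, 0], [0, 0, -1]], [-0.32, [0, 0, 0], [0, 0, -1]], [-0.32, [0, 0, 0], [0, 0, -1]], [-0.32, [0, 0, 0], [0, 0, -1]], [-0.32, [0, 0, 0], [0, 0, -1]], [-0.32, [0, 0, 0], [0, 0, -1]], [-0.32, [0, 0, 0], [0, 0, -1]]])

```text
time_s: 5.8
tcp_pos: [0.4064, -0.1031, 0.3238]
tcp_rot: [[0.107, 0.994, 0.015], [0.993, -0.108, 0.051], [0.052, 0.009, -0.999]]
wrist_force: [-1.2, -0.0, -0.3]
finger_gap: 0.0561
grip_force: 0.0
```

>>> send_rows(steps=[[-0.32, [0, 0, 0], [0, 0, -1]], [-0.32, [0, 0, 0], [0, 0, -1]], [-0.32, [0, 0, 0], [0, 0, -1]], [-0.32, [0, 0, 0], [0, 0, -1]], [-0.32, [0, 0, 0], [0, 0, -1]], [-0.32, [0, 0, 0], [0, 0, -1]], [-0.32, [0, 0, 0], [0, 0, -1]], [-0.32, [0, 0, 0], [0, 0, -1]], [-0.32, [0, 0, 0], [0, 0, -1]], [-0.32, [0, 0, 0], [0, 0, -1]]])

```text
time_s: 6.8
tcp_pos: [0.4064, -0.1031, 0.3238]
tcp_rot: [[-0.693, 0.721, 0.015], [0.721, 0.691, 0.051], [0.027, 0.046, -0.999]]
wrist_force: [0.4, -0.2, 0.1]
finger_gap: 0.0562
grip_force: 0.0
```

```bash
cat >> h.py <<'E'
def turn():
    s=r.sense();c,n=np.cos(V[2]),np.sin(V[2])
    Rt=np.array([[-c,-n,0],[-n,c,0],[0,0,-1.]])
    w=cv2.Rodrigues(s['tcp_rot'].T@Rt)[0].ravel()
    print('turn units',np.round(np.degrees(w)/5,2))
E
python3 -c "
from h import *; rel(-112,-35,260); turn(); print(r.sense()['joint_pos'])"
```

```text
t 6.8 bin mm [-112.8 -172.9  323.8] units [2.27 4.87 2.84] gap 0.0562 F [ 0.4 -0.2  0.1] yaw 133.9
turn units [ 0.59 -0.18 -5.1 ]
[-0.28696715  0.05620072  0.0232437   1.53821581  0.05316489  0.51901468]
```

>>> send_rows(steps=[[-0.32, [0, 0, 0], [0.1, -0.03, -0.85]], [-0.32, [0, 0, 0], [0.1, -0.03, -0.85]], [-0.32, [0, 0, 0], [0.1, -0.03, -0.85]], [-0.32, [0, 0, 0], [0.1, -0.03, -0.85]], [-0.32, [0, 0, 0], [0.1, -0.03, -0.85]], [-0.32, [0, 0, 0], [0.09, -0.03, -0.85]], [-0.32, [0, 0, 0], [0, 0, 0]]])

```text
time_s: 7.5
tcp_pos: [0.4065, -0.1029, 0.3239]
tcp_rot: [[-0.934, 0.356, -0.001], [0.356, 0.934, 0.0], [0.001, -0.0, -1.0]]
wrist_force: [-0.1, -0.5, 0.6]
finger_gap: 0.0559
grip_force: 0.0
```

>>> send_rows(steps=[[-0.32, [0, 0.7, 0], [0, 0, 0]], [-0.32, [0, 0.9, 0], [0, 0, 0]], [-0.32, [0, 0.9, 0], [0, 0, 0]], [-0.32, [0, 0.9, 0], [0, 0, 0]], [-0.32, [0, 0.9, 0.7], [0, 0, 0]], [-0.32, [0, 0.7, 0.9], [0, 0, 0]], [-0.32, [0, 0.5, 0.8], [0, 0, 0]], [-0.32, [0, 0, 0], [0, 0, 0]]])

```text
time_s: 8.3
tcp_pos: [0.4541, 0.0264, 0.2611]
tcp_rot: [[-0.935, 0.355, -0.006], [0.355, 0.935, 0.0], [0.006, -0.002, -1.0]]
wrist_force: [-0.8, -0.6, 0.8]
finger_gap: 0.0566
grip_force: 0.0
```

```bash
python3 -c "
from h import *; rel(-112,-35,230); turn(); print(r.sense()['joint_pos']);a=r.grab_frame('top');b=r.grab_frame('scene')
cv2.imwrite('pics/c1.png',np.hstack([cv2.resize(a[120:280,180:330],(400,427)),cv2.resize(b[80:240,180:330],(400,427))]))"
```

```text
t 8.3 bin mm [-113.9  -34.8  261.1] units [-0.08 -0.    1.24] gap 0.0566 F [-0.8 -0.6  0.8] yaw 159.2
turn units [-0.02 -0.07 -0.03]
[ 5.78008523e-02  1.44650705e-01 -3.71497811e-02  1.39546064e+00
  5.15893190e-04  4.20985271e-01]
```

View pics/c1.png

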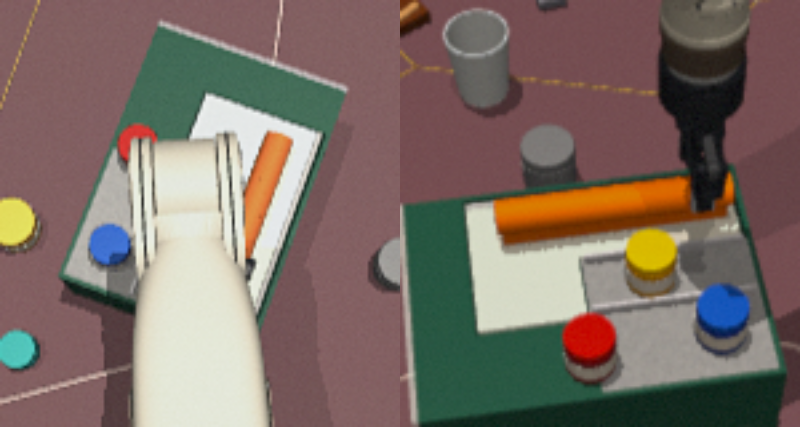

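The left crop is the top camera: the tool sits over the lane, with one finger end on the bar line at crop (248,268). The right crop is the scene camera: the fingers are at crop (705,190), behind the yellow pot's lid at (650,252). Next I press down.

>>> send_rows(steps=[[-0.32, [0, 0, 0.6], [0, 0, 0]], [-0.32, [0, 0, 0.6], [0, 0, 0]], [-0.32, [0, 0, 0.4], [0, 0, 0]], [-0.32, [0, 0, 0.4], [0, 0, 0]], [-0.32, [0, 0, 0.4], [0, 0, 0]], [-0.32, [0, 0, 0.3], [0, 0, 0]], [-0.32, [0, 0, 0.2], [0, 0, 0]], [-0.32, [0, 0, 0], [0, 0, 0]]])

```text
time_s: 9.2
tcp_pos: [0.461, 0.0376, 0.197]
tcp_rot: [[-0.937, 0.35, 0.014], [0.35, 0.936, 0.029], [-0.003, 0.032, -0.999]]
wrist_force: [0.5, 35.6, 20.2]
finger_gap: 0.0566
grip_force: 16.1
```

```bash
python3 -c "
from h import *; rel(-112,-35,181); turn();b=r.grab_frame('scene')
cv2.imwrite('pics/c2.png',cv2.resize(b[80:240,180:330],(700,597+150))[:600])"
```

```text
t 9.2 bin mm [-111.4  -21.9  197. ] units [ 0.03 -0.54  0.62] gap 0.0566 F [ 0.5 35.6 20.2] yaw 159.5
turn units [0.36 0.03 0.04]
```

View pics/c2.png

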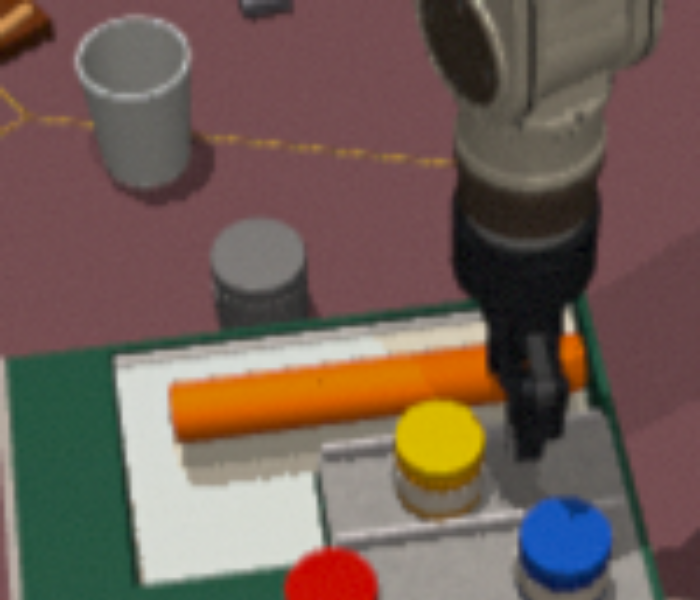

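The bar finger has slipped off the crest onto the lane side of the bar, so the tool was pushed 13 mm towards +y and the flap stayed nearly shut. The pot, with its lid at crop (440,440), hasn't moved. I'll lift, open the fingers wider and shift the bar finger towards the hinge.

>>> send_rows(steps=[[-0.32, [0, 0, -0.6], [0, 0, 0]], [-0.32, [0, 0, -0.8], [0, 0, 0]], [-0.32, [0, 0, -0.8], [0, 0, 0]], [-0.65, [0, 0, -0.4], [0, 0, 0]], [-0.65, [0, 0, 0], [0, 0, 0]], [-0.65, [0, 0, 0], [0, 0, 0]]])

```text
time_s: 9.85
tcp_pos: [0.4555, 0.0254, 0.2558]
tcp_rot: [[-0.934, 0.356, -0.001], [0.356, 0.934, 0.0], [0.001, -0.0, -1.0]]
wrist_force: [-0.5, -0.2, 0.4]
finger_gap: 0.0705
grip_force: 0.0
```

```bash
python3 -c "
from h import *; rel(-113,-37,230); turn();r.grab_frame('scene');r.grab_frame('top')
for n,k,z in(('scene','press_bar',.222),('scene','spent_pot',.17)):
  for q in r.spot_point(n,k)[:2]: print(k,q, at_z(n,q['position'],z))"
```

```text
t 9.85 bin mm [-112.2  -35.3  255.8] units [ 0.03 -0.07  1.03] gap 0.0705 F [-0.5 -0.2  0.4] yaw 159.1
turn units [-0.   -0.01 -0.04]
press_bar {'position': [258.7, 151.7], 'score': 0.85} [ 0.51438367 -0.03619595  0.222     ]
press_bar {'position': [297.2, 204.6], 'score': 0.35} [0.51292828 0.15478477 0.222     ]
spent_pot {'position': [309.5, 285.5], 'score': 0.94} [0.58535208 0.33079136 0.17      ]
spent_pot {'position': [273.5, 187.9], 'score': 0.84} [0.52055677 0.0530213  0.17      ]
```

>>> send_rows(steps=[[-0.65, [0, -0.08, 0.4], [0, 0, 0]], [-0.65, [0, 0, 0.5], [0, 0, 0]], [-0.65, [0, 0, 0.4], [0, 0, 0]], [-0.65, [0, 0, 0.3], [0, 0, 0]], [-0.65, [0, 0, 0.3], [0, 0, 0]], [-0.65, [0, 0, 0], [0, 0, 0]]])

```text
time_s: 10.65
tcp_pos: [0.456, 0.0266, 0.21]
tcp_rot: [[-0.935, 0.354, 0.003], [0.354, 0.935, 0.007], [-0.0, 0.007, -1.0]]
wrist_force: [-1.6, 7.8, 9.8]
finger_gap: 0.0707
grip_force: 5.1
```

```bash
python3 -c "
from h import *; rel(-113,-37,182); turn()"
```

```text
t 10.65 bin mm [-112.2  -34.   210. ] units [ 0.03 -0.13  1.12] gap 0.0707 F [-1.6  7.8  9.8] yaw 159.3
turn units [ 0.08  0.   -0.01]
```

Friction drags the finger towards +y, because the crest moves more sideways than down at first. I'll start on the hinge side of the crest and follow it in +y as I press.

>>> send_rows(steps=[[-0.65, [0, 0, -0.8], [0, 0, 0]], [-0.65, [0, -0.44, 0], [0, 0, 0]], [-0.65, [0, 0, 0.4], [0, 0, 0]], [-0.65, [0, 0.03, 0.4], [0, 0, 0]], [-0.65, [0, 0.05, 0.3], [0, 0, 0]], [-0.65, [0, 0.05, 0.2], [0, 0, 0]], [-0.65, [0, 0, 0], [0, 0, 0]]])

```text
time_s: 11.35
tcp_pos: [0.4514, 0.0162, 0.195]
tcp_rot: [[-0.935, 0.356, -0.003], [0.356, 0.935, -0.001], [0.003, -0.002, -1.0]]
wrist_force: [-1.3, -2.9, 2.1]
finger_gap: 0.0701
grip_force: 2.0
```

```bash
python3 -c "
from h import *; rel(-113,-37,180); turn()"
```

```text
t 11.35 bin mm [-112.8  -45.3  195. ] units [0.01 0.33 0.6 ] gap 0.0701 F [-1.3 -2.9  2.1] yaw 159.2
turn units [-0.02 -0.03 -0.03]
```

>>> send_rows(steps=[[-0.65, [0, 0.12, 0.15], [0, 0, 0]], [-0.65, [0, 0.12, 0.15], [0, 0, 0]], [-0.65, [0, 0.05, 0.15], [0, 0, 0]], [-0.65, [0, 0, 0], [0, 0, 0]]])

```text
time_s: 11.75
tcp_pos: [0.4543, 0.0234, 0.1844]
tcp_rot: [[-0.935, 0.356, -0.002], [0.356, 0.935, -0.0], [0.002, -0.001, -1.0]]
wrist_force: [-2.0, -3.0, 3.8]
finger_gap: 0.0705
grip_force: 2.6
```

```bash
python3 -c "
from h import *; rel(-113,-37,180); turn();b=r.grab_frame('scene')
cv2.imwrite('pics/c3.png',cv2.resize(b[110:240,190:320],(600,600)))"
```

```text
t 11.75 bin mm [-112.7  -37.6  184.4] units [0.01 0.03 0.18] gap 0.0705 F [-2.  -3.   3.8] yaw 159.2
turn units [-0.01 -0.02 -0.03]
```

View pics/c3.png

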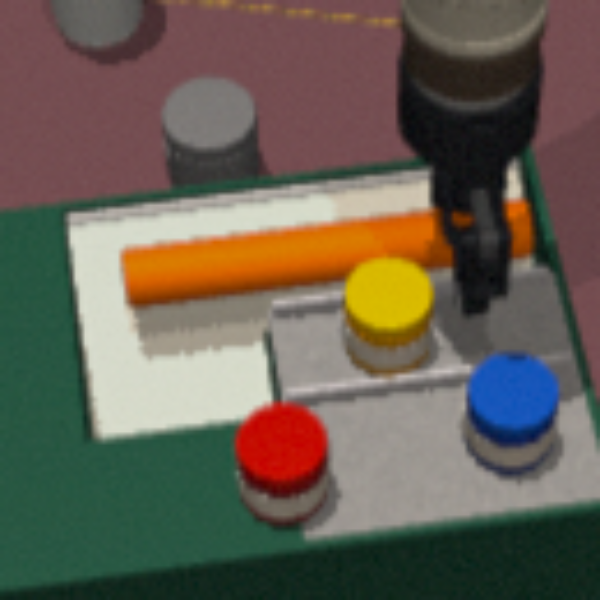

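```bash
cat >> h.py <<'E'
def bar(th,x=80):
    c,n=np.cos(th),np.sin(th); y,z=45*c+34*n, -45*n+34*c
    c,n=np.cos(V[2]),np.sin(V[2]);X=np.array([x,-120+y])/1e3
    return [V[0]+c*X[0]-n*X[1],V[1]+n*X[0]+c*X[1],(170+z)/1e3]
E
python3 -c "
from h import *
for t in(0,.3,.5,.6,.7,.8): print(t,proj('scene',[bar(t)]).round(1),'crest',round(bar(t)[2]*1e3+18-170,1))"
```

```text
0 [[215.8 160.6]] crest 52.0
0.3 [[216.6 166.3]] crest 37.2
0.5 [[217.1 169.5]] crest 26.3
0.6 [[217.3 170.9]] crest 20.7
0.7 [[217.5 172.1]] crest 15.0
0.8 [[217.6 173.2]] crest 9.4
```

The scene crop shows the flap partly open, about 0.5 rad judging by the bar end at crop (137,277). The pot is still in the lane at (388,300). I'll press another 10 mm.

>>> send_rows(steps=[[-0.65, [0, 0.05, 0.15], [0, 0, 0]], [-0.65, [0, 0, 0.15], [0, 0, 0]], [-0.65, [0, 0, 0.1], [0, 0, 0]], [-0.65, [0, 0, 0], [0, 0, 0]], [-0.65, [0, 0, 0], [0, 0, 0]], [-0.65, [0, 0, 0], [0, 0, 0]]])

```text
time_s: 12.4
tcp_pos: [0.4557, 0.0256, 0.1755]
tcp_rot: [[-0.935, 0.355, 0.001], [0.355, 0.935, 0.003], [0.0, 0.003, -1.0]]
wrist_force: [-2.7, -0.1, 5.5]
finger_gap: 0.0701
grip_force: 2.5
```

```bash
python3 -c "
from h import *; rel(-113,-37,174); turn();b=r.grab_frame('scene')
cv2.imwrite('pics/c4.png',cv2.resize(b[110:240,190:320],(600,600)))"
```

```text
t 12.4 bin mm [-112.2  -35.1  175.5] units [ 0.03 -0.08  0.06] gap 0.0701 F [-2.7 -0.1  5.5] yaw 159.2
turn units [ 0.03 -0.   -0.02]
```

View pics/c4.png

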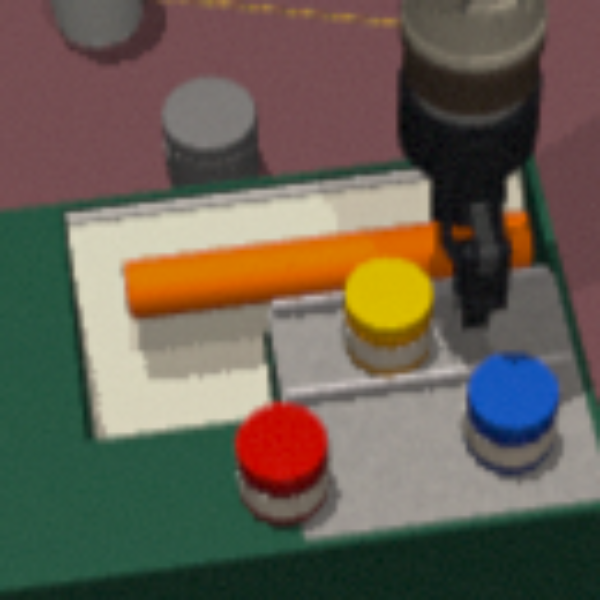

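The bar end at crop (140,289) gives about 0.73 rad, and the 5.5 N reading agrees, so the flap is well open. Next I push along the lane, which is tool −x.

>>> send_rows(steps=[[-0.65, [-0.3, 0, 0], [0, 0, 0]], [-0.65, [-0.35, 0, 0], [0, 0, 0]], [-0.65, [-0.35, 0, 0], [0, 0, 0]], [-0.65, [-0.35, 0, 0], [0, 0, 0]], [-0.65, [-0.35, 0, 0], [0, 0, 0]]])

```text
time_s: 12.95
tcp_pos: [0.4935, 0.0098, 0.1747]
tcp_rot: [[-0.935, 0.356, -0.004], [0.356, 0.935, 0.001], [0.004, -0.0, -1.0]]
wrist_force: [-6.1, -1.8, 5.0]
finger_gap: 0.0706
grip_force: 3.4
```

```bash
python3 -c "
from h import *; rel(-20,-37,174); turn()"
```

```text
t 12.95 bin mm [-71.2 -36.5 174.7] units [-2.05 -0.01  0.02] gap 0.0706 F [-6.1 -1.8  5. ] yaw 159.2
turn units [-0.   -0.05 -0.03]
```

>>> send_rows(steps=[[-0.65, [-0.35, 0, 0], [0, 0, 0]], [-0.65, [-0.35, 0, 0], [0, 0, 0]], [-0.65, [-0.35, 0, 0], [0, 0, 0]], [-0.65, [-0.35, 0, 0], [0, 0, 0]], [-0.65, [-0.35, 0, 0], [0, 0, 0]], [-0.65, [-0.35, 0, 0], [0, 0, 0]], [-0.65, [0, 0, 0], [0, 0, 0]], [-0.65, [0, 0, 0], [0, 0, 0]], [-0.65, [0, 0, 0], [0, 0, 0]]])

```text
time_s: 13.85
tcp_pos: [0.5444, -0.0091, 0.1755]
tcp_rot: [[-0.935, 0.355, 0.001], [0.355, 0.935, 0.0], [-0.001, 0.0, -1.0]]
wrist_force: [-2.3, -2.2, 4.6]
finger_gap: 0.0702
grip_force: 2.8
```

```bash
python3 -c "
from h import *; rel(-20,-37,174); turn();b=r.grab_frame('scene')
cv2.imwrite('pics/c5.png',cv2.resize(b[110:240,190:320],(600,600)))"
```

```text
t 13.85 bin mm [-16.9 -36.2 175.5] units [ 0.12 -0.03  0.06] gap 0.0702 F [-2.3 -2.2  4.6] yaw 159.2
turn units [ 0.01  0.01 -0.03]
```

View pics/c5.png

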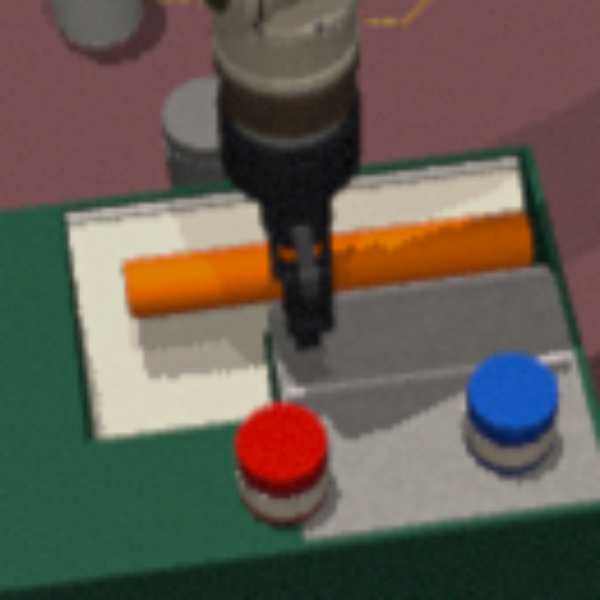

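The yellow pot has dropped out of sight into the bin, the flap is still open, and the red pot (crop 282,448) and blue pot (512,395) are unmoved. Time to lift away.

>>> send_rows(steps=[[-0.65, [0, -0.05, -0.5], [0, 0, 0]], [-0.65, [0, -0.1, -0.6], [0, 0, 0]], [-0.65, [0, -0.1, -0.8], [0, 0, 0]], [-0.65, [0, 0, -1], [0, 0, 0]], [-0.65, [0, 0, -1], [0, 0, 0]], [-0.65, [0, 0, -1], [0, 0, 0]], [-0.65, [0.5, 0, -0.5], [0, 0, 0]], [-0.65, [1, 0, 0], [0, 0, 0]], [-0.65, [1, 0, 0], [0, 0, 0]], [-0.65, [1, 0, 0], [0, 0, 0]]])

```text
time_s: 14.9
tcp_pos: [0.4583, 0.0171, 0.3096]
tcp_rot: [[-0.935, 0.355, -0.001], [0.355, 0.935, 0.002], [0.002, 0.001, -1.0]]
wrist_force: [1.1, -0.6, -0.1]
finger_gap: 0.0701
grip_force: 0.0
```

>>> send_rows(steps=[[-0.65, [1, 0, 0], [0, 0, 0]], [-0.65, [1, 0, 0], [0, 0, 0]], [-0.65, [0, 0, 0], [0, 0, 0]], [-0.65, [0, 0, 0], [0, 0, 0]], [-0.65, [0, 0, 0], [0, 0, 0]]])

```text
time_s: 15.4
tcp_pos: [0.4135, 0.034, 0.3099]
tcp_rot: [[-0.935, 0.355, -0.0], [0.355, 0.935, 0.001], [0.001, 0.0, -1.0]]
wrist_force: [-0.2, -0.7, 0.7]
finger_gap: 0.0707
grip_force: 0.0
```

```bash
python3 -c "
from h import *; rel(-20,-37,174);b=r.grab_frame('scene');a=r.grab_frame('top')
cv2.imwrite('pics/c6.png',np.hstack([cv2.resize(b[110:240,170:320],(400,347)),cv2.resize(a[120:280,180:330],(400,347))]))"
```

```text
t 15.4 bin mm [-154.6  -42.1  309.9] units [-5.39  0.21  5.43] gap 0.0707 F [-0.2 -0.7  0.7] yaw 159.2
```

View pics/c6.png

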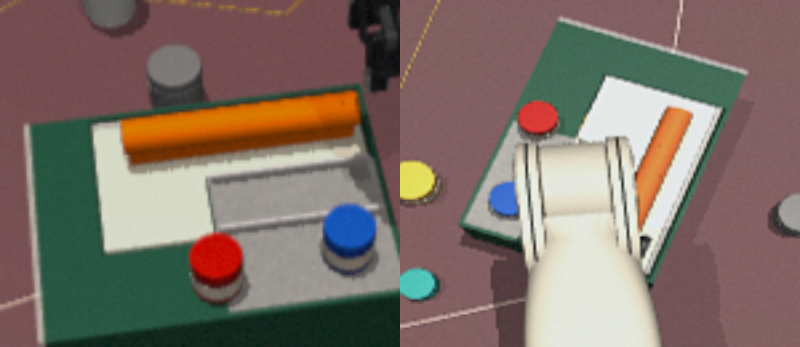

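The flap is shut again, with the bar back up at left crop (240,125). The lane is empty, and the red pot (217,262) and blue pot (350,232) stand where they were. Handing in.

```bash
python3 -c "
from h import *; print(r.close_job())"
```

```text
the job is handed in; nothing more can be done
None
```

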